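Push the offcut off the saw ledge through the gate into the chute

ROBOT

A 7-joint arm with a two-finger parallel gripper is mounted at the origin on a cart in front of the work surface, level with it; the furniture and walls round the work are solid. World frame = base frame: x ahead of the robot, y to its left, z up, the work surface at z = 0. Lengths are in m, angles in rad, forces in N, time in s.
With the tool pointing down it reaches from about 0.425 to 0.95 m from the base axis. Payload 16.7 kg.
Tool frame: the origin (TCP) lies midway between the tips of the shut fingers; the grasp point (between the pads) lies 19 mm behind it; z points along the fingers, y is the line along which they close (so a half turn about z gives the same grasp; the last joint's range is limited). The gripper opens to 94 mm and grips with 3 to 60 N. Pads are 16 mm wide; open, the fingers measure 119 mm over their backs; the gripper's body (75 mm by 177 mm) begins 78 mm behind the grasp point.
Start: joints at [1.083, 0.426, 0.074, 1.606, -0.034, 1.111, -0.067], TCP at [0.224, -0.637, 0.205] pointing down, gripper open.
Joint ranges: [-2.85, 2.85], [-0.5, 2.14], [-1.23, 1.37], [0.21, 2.46], [-1.02, 4.16], [0.16, 2.05], [-2.73, 2.73]. Speed limits (rad/s): [1.89, 1.89, 2.39, 2.39, 3.01, 3.01, 3.01].

INTERFACE

Orientations are given as a rotation vector (axis times angle).
In Python, from station import readout, eyes, hand_in gives the robot as it stands.
- The arm moves only by the tool step_arm, never from a script. Its argument "rows" is text: rows parted by semicolons, each of 6 numbers parted by spaces: the shift along the tool's x, y, z normalised to -1 to 1, where 1 is 0.2 m, then the turn, a rotation vector about the tool's x, y, z normalised to -1 to 1, where 1 is pi rad. In form: dx dy dz rx ry rz; .... A call has 1 to 20 rows; each row is the pose to reach, as a shift and turn from the pose commanded when the call began, along the tool's axes at that moment, turning the shorter way round; what a row does not reach only later rows make up. A row lasts 1/12 s, in which the tool goes at most 41.7 mm and 7.16 degrees, less where a joint would pass 70% of its speed; a pose out of reach is approached as far as the arm can. A call with a number of a shift or a turn outside -1 to 1 is refused whole. A call with a gripper value outside its range is refused whole. "gripper" is the opening, from -1 (shut) to 1 (fully open), set as the call begins (left out, the last holds). The fingers move at their own pace and stop on an object; "force" is the grip in N (left out, the last holds). Time passes only in rows, so rows that repeat a pose let the fingers close. It gives the time, the measured TCP pose, the force, the opening and the grip force at its end, in the units of the state.
- readout.sense(): the state, without advancing time (a new reading comes with each control period).
- eyes.grab_frame(name): name is "side" or "top"; returns a dict with "img" (400x640x3 uint8, red, green, blue), "fx", "fy", "cx", "cy" (pixels), "R" (3x3) and "t" (3): a world point X has camera coordinates R X + t. Camera axes: x right, y down, z forward; pixel columns grow to the right and rows downward; lengths in m; the calibration is good to about 2 mm. A picture is of the moment at which its call begins. There is no depth.
- hand_in(): hands the job in; it is judged then, once.
Trained networks look in the newest picture that a camera, given by its name, has taken for a name from the list of things; names that differ only in an ending like _2 or _b are one class to them, and where a whole thing is asked for, a point or a joint stands for the part that bears it (a point fixed in the world has none). Each returns a list of dicts, best first, with "p" (0 to 1); they miss things now and then, are a little off and sometimes report something else, mostly with a low value. They report only what shows in the picture. A call takes as long as a camera call.
- eyes.outline_of(camera, label): "mask" (400x640 bool, what is visible of it) and "location" ([column, row] in pixels, amid what is visible of it).
The state is a dict: "clock": time; "joint_positions": joint angles; "joint_velocities": joint speeds; "tau": joint torques, N m; "position": TCP position; "tool_rot": TCP orientation; "wrist_force": force on the tool from outside, world axes, zero at the start; "moment": the same for the moment, N m; "width": opening from 0.0 (shut) to 1.0 (fully open); "grasp_force": force on a finger pad.
Only numpy, scipy, OpenCV 4.12 (cv2) and the standard library are available. Lean on these libraries where they do the work, as an engineer would, in place of code of your own. Each camera call takes 0.05 s, during which the arm holds its last target. There are 200 camera calls.

TASK

Clear the pine offcut from the plywood ledge: push it sideways until it sits square against the steel fence, hold it there for a moment with a firm but gentle press, then slide it along the fence, squeeze it past the sprung brass roller in the gate and push it off the edge so that it drops into the metal chute. Keep it down on the ledge all the way (do not lift it), do not dent it or bang the stand with hard pressing, and leave the nut, paint jar, signal and tin where they are.

Things in the scene. Friction and masses are not known exactly. Their poses are not given: they have to be found in the camera images.
- stand: Fixed plywood ledge stand with a chute. Origin on the bench top under the middle of the drop edge; x points over the edge into the chute, y towards the fence, z up. Ledge top flat at z = 80 mm, x -190 to 0 (drop edge), y -90 to +75; open, wall-less at x = -190 and y = -90. On it a one-piece fence and gate, 24 mm high, clamped anywhere within +-15 mm along y.
- fence_mid (a point): Fixed mark on the stand (its axes), at ledge-top height: where the fence's working face (looks to -y) would meet the drop edge if fence and gate were at mid setting. THE TRUE SETTING, up to 15 mm to either side along y, IS NOT REPORTED: find it by feel or by eye. Fence: dark steel bar 12 mm thick, stand x -186 to 0. The clamp holds against all permitted forces.
- gate_mid (a point): Fixed mark on the stand, ledge-top height: middle of the gate passage at mid setting (true setting shifts with the fence). Passage 56 mm wide in y, x -34 to 0, between fence and blue cheek, which reaches 94 mm on to -y. Brass roller (28 mm dia, axis x = -17) sticks 6 mm out of the cheek, yields 6 mm to a spring: 1.6 N + 0.4 N/mm. A block square on the fence passes with 3 to 8 N along x.
- tray_in (a point): Middle of the floor of the aluminium catch tray under the edge (stand axes; floor 14 mm above the bench). A 45 degree slide leads from the drop edge down to it. Chute and tray inside: stand x 0 to 150 mm, y -90 to +75 mm; tray walls rise to 40 mm, chute side walls to 72 mm above the bench.
- offcut_center (a point): Centre of the loose pine offcut, 34 x 52 x 31 mm (own x, y, z), 40 to 80 g, flat on the ledge (centre 15.5 mm above it), its 52 mm length along the stand's y give or take 0.3 rad, centre 45 to 100 mm from the fence face. It goes through the gate that way round, a 34 mm wide end flat on the fence. 4 to 10 N sets it firmly against the fence; over 20 N dents it.
- offcut: The same offcut; origin at the centre of its underside.
- nut: Hex nut, 22 x 25 x 10 mm, lying loose on the ledge near the gate cheek, on the side away from the fence. Origin at the centre of its underside. Must stay where it is.
- paint_jar: Small round paint jar with a black cap, 30 mm across, 42 mm high, standing loose on the bench behind the fence. Origin at the centre of its underside. Leave alone.
- signal: Model light signal on a mast, 41 x 60 x 101 mm, standing loose on the bench beyond the fence. Origin at the centre of its underside. Leave alone.
- tin: Round tin, 55 mm across, 23 mm high, loose on the bench near the open end of the ledge. Origin at the centre of its underside. Leave alone.

How it is judged:
By the outcome, as a careful person would: the job done as asked, in the order asked, and still so for the second after the job is handed in, with the robot touching nothing.
It also fails if it takes over 61 s, if anything falls off the work surface, if the arm or the gripper's body presses on something with over 40 N, if the wrist force passes 120 N, or if a joint passes its speed limit or range.

## Working session

There is one attempt and no reset: what is moved stays moved. The work goes in short steps, Python scripts to look and compute and a tool call to move; the robot and the scene stay as the last step left them, time stands still between calls to the robot, and variables do not carry over. Pictures are saved under pics/ and viewed, at most 10 in all, crops included, and the job is handed in when it is done.

Besides the shell and the picture viewer there is one more tool, called after ">>>" as name(argument=value, ...) on one line, values as JSON. step_arm: Moves the arm, as the interface text tells. Scaled input: -1 to 1 covers 0.2 m each way for a shift and pi rad each way for a turn. Its arguments: {"type":"object","properties":{"rows":{"type":"string"},"gripper":{"type":"number"},"force":{"type":"number"}},"required":["rows"]}

```bash
mkdir -p pics; ls; cat > h.py <<'E'
import numpy as np,cv2
from station import readout,eyes,hand_in
def ray(f,uv):
    d=np.array([(uv[0]-f['cx'])/f['fx'],(uv[1]-f['cy'])/f['fy'],1.]);R=np.array(f['R']);t=np.array(f['t'])
    return -R.T@t,R.T@d
def onz(f,uv,z):
    o,d=ray(f,uv);return o+d*(z-o[2])/d[2]
def proj(f,X):
    c=np.array(f['R'])@np.array(X)+np.array(f['t']);return c[0]/c[2]*f['fx']+f['cx'],c[1]/c[2]*f['fy']+f['cy']
E
python3 - <<'E'
from h import *
s=readout.sense();print({k:np.round(v,3) for k,v in s.items()})
for c in('top','side'):
    f=eyes.grab_frame(c);cv2.imwrite(f'pics/{c}0.png',f['img'][:,:,::-1])
    print(c,f['fx'],f['cx'],f['cy'],np.round(f['R'],3).tolist(),np.round(f['t'],3))
    for n in('stand','offcut','nut','paint_jar','signal','tin','offcut_center','fence_mid','gate_mid','tray_in'):
        try:
            for r in eyes.outline_of(c,n)[:1]:
                m=r['mask'].astype(np.uint8);print(n,round(r['p'],2),np.round(r['location'],1),m.sum(),np.round(cv2.minAreaRect(cv2.findNonZero(m))[0:3:2],1) if 0 else '', np.round(onz(f,r['location'],.08 if n!='tin' else .02),3))
        except Exception as e: print(n,e)
E
```

```text
pics
{'clock': np.float64(0.0), 'joint_positions': array([ 1.082,  0.427,  0.074,  1.607, -0.034,  1.111, -0.067]), 'joint_velocities': array([ 0.001, -0.   , -0.001,  0.001,  0.   ,  0.   , -0.   ]), 'tau': array([-0.0000e+00, -9.3581e+01,  3.6680e+00, -4.5418e+01, -4.9000e-02,
        2.0000e-02,  0.0000e+00]), 'position': array([ 0.224, -0.636,  0.205]), 'tool_rot': array([-3.095e+00, -5.290e-01,  1.000e-03]), 'wrist_force': array([-1.254, -0.022, -0.236]), 'moment': array([-0.021,  0.002,  0.007]), 'grasp_force': np.float64(0.0), 'width': np.float64(1.0)}
top 480.66953238993364 316.73816026575133 200.0394982090528 [[0.008, -1.0, 0.002], [-0.977, -0.009, -0.212], [0.212, -0.001, -0.977]] [0.05  0.612 0.874]
stand 0.67 [380.3 211.5] 14297  [ 0.587 -0.067  0.08 ]
offcut 0.58 [314.6 220.4] 548  [0.568 0.059 0.08 ]
nut 0.65 [381.2 212.3] 14488  [ 0.585 -0.068  0.08 ]
paint_jar 0.61 [336.9 150.5] 205  [0.708 0.016 0.08 ]
signal 0.53 [399.9 160.2] 155  [ 0.69  -0.107  0.08 ]
tin 0.82 [261.2 192.9] 585  [0.635 0.169 0.02 ]
offcut_center 0.72 [314.4 218.1] 599  [0.573 0.059 0.08 ]
gate_mid 0.96 [380.2 214.2] 14367  [ 0.582 -0.067  0.08 ]
tray_in 0.88 [378.4 211.7] 14238  [ 0.586 -0.063  0.08 ]
side 409.6919885884514 320.15932243613713 197.2385703833824 [[0.992, -0.12, -0.027], [-0.068, -0.356, -0.932], [0.102, 0.927, -0.361]] [-0.617  0.147  0.775]
stand 0.92 [311.7 261.2] 12423  [ 0.588 -0.188  0.08 ]
offcut 0.87 [289.6 193.4] 521  [0.569 0.117 0.08 ]
paint_jar 0.75 [372.9 232.2] 218  [ 0.704 -0.106  0.08 ]
signal 0.5 [377.  272.1] 225  [ 0.679 -0.235  0.08 ]
offcut_center 0.85 [292.5 196.3] 472  [0.575 0.097 0.08 ]
fence_mid 0.7 [309.3 262.2] 12454  [ 0.584 -0.19   0.08 ]
gate_mid 0.77 [313.4 262.4] 12420  [ 0.59  -0.192  0.08 ]
tray_in 0.6 [311.6 264. ] 12614  [ 0.587 -0.196  0.08 ]
```

```bash
python3 - <<'E'
import cv2
a=cv2.imread('pics/top0.png')[110:310,220:486];cv2.imwrite('pics/t1.png',cv2.resize(a,None,fx=3,fy=3,interpolation=cv2.INTER_CUBIC)[:600,:798])
a=cv2.imread('pics/side0.png')[150:350,190:456];cv2.imwrite('pics/s1.png',cv2.resize(a,None,fx=3,fy=3,interpolation=cv2.INTER_CUBIC)[:600,:798])
E
```

```text
(no output)
```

View pics/t1.png

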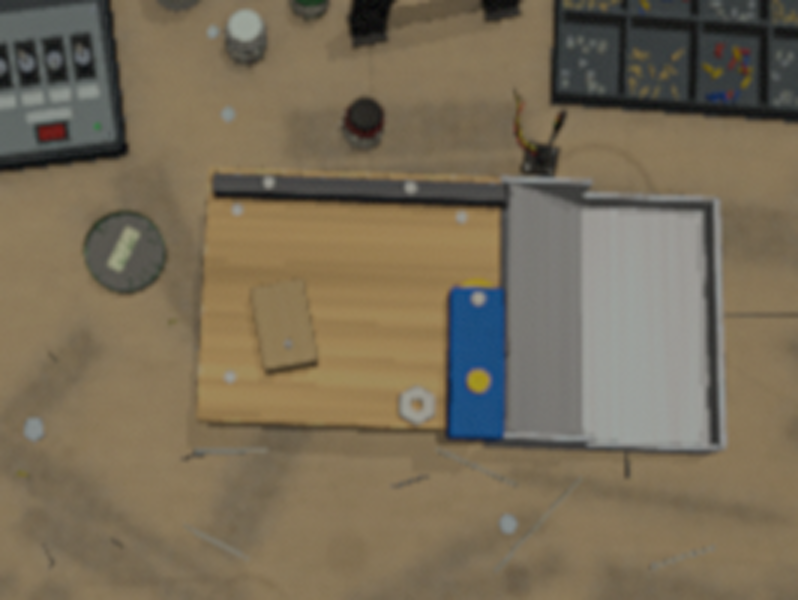

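View pics/s1.png

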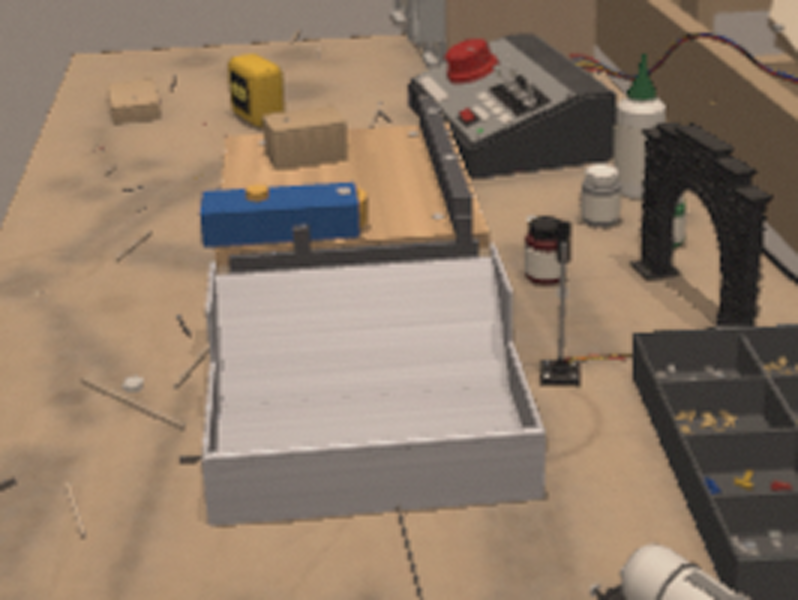

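The top crop (3x, offset 220,110) shows the stand rotated about 90°. The ledge spans crop x 200–502, the fence is along the top (y≈175–203), and the blue cheek is at 450–505 / 288–438. The nut is at (417,405) and the offcut at (284,325), slightly turned. The side view agrees. Next I fit the stand, fence and block poses.

```bash
cat > fit.py <<'E'
from h import *
from scipy.optimize import least_squares
def pts(p):
    return
f=eyes.grab_frame('top');g=eyes.grab_frame('side')
T=lambda u,v:(u/3+220-.33,v/3+110-.33); S=lambda u,v:(u/3+190-.33,v/3+150-.33)
# (cam, pixel, stand xyz, uses fence shift)
D=[(f,T(197,421),(-190,-90,80),0),(f,T(212,172),(-190,75,80),0),(f,T(451,288),(-34,-56,104),1),(f,T(504,290),(0,-56,104),1),
(f,T(215,196),(-186,0,104),1),(f,T(501,203),(0,0,104),1),(f,T(503,436),(0,-90,80),0),
(g,S(358,184),(-34,-56,104),1),(g,S(359,207),(0,-56,104),1),(g,S(457,218),(0,0,104),1),(g,S(421,100),(-186,0,104),1)]
def w(p,X,k):
    c,s=np.cos(p[2]),np.sin(p[2]);X=np.array(X)/1000.;X[1]+=p[3]*k
    return np.array([p[0]+c*X[0]-s*X[1],p[1]+s*X[0]+c*X[1],X[2]])
def res(p): return np.concatenate([np.subtract(proj(c,w(p,X,k)),uv) for c,uv,X,k in D])
r=least_squares(res,[.58,-.1,-1.57,.03],loss='soft_l1');p=r.x
print('stand',p,'\n',np.round(res(p).reshape(-1,2),1).tolist())
c,s=np.cos(p[2]),np.sin(p[2])
def tost(X): d=X[:2]-p[:2];return np.array([c*d[0]+s*d[1],-s*d[0]+c*d[1]])*1000
# block: top-face corners in top crop
q=np.array([tost(onz(f,T(*uv),.111)) for uv in((251,288),(302,280),(316,360),(266,370))])
print('block',q.round(1).tolist(),q.mean(0).round(1),'fence',p[3]*1000)
for n in('offcut',):
    m=eyes.outline_of('top',n)[0]['mask'].astype(np.uint8);R=cv2.minAreaRect(cv2.findNonZero(m));print(R, np.round([tost(onz(f,b,.111)) for b in cv2.boxPoints(R)],1).tolist())
np.save('p.npy',p)
E
python3 fit.py
```

```text
stand [ 0.59408849 -0.07976756 -1.6018396   0.05612754] 
 [[0.2, 0.8], [-0.3, -0.6], [0.7, -1.1], [1.2, -1.1], [-0.4, -2.5], [2.4, -1.0], [-0.7, -0.2], [-1.6, -0.1], [-0.8, -0.3], [-2.0, -5.9], [-1.4, -0.5]]
block [[-159.4, -8.4], [-128.1, -2.1], [-117.7, -51.7], [-147.9, -59.1]] [-138.3  -30.3] fence 56.12753895944787
((314.12994384765625, 219.4099884033203), (30.547012329101562, 19.65757179260254), 81.8698959350586) [[-161.4, -8.5], [-125.6, -1.8], [-115.6, -58.0], [-150.9, -64.6]]
```

```bash
sed -i 's/(f,T(215,196),(-186,0,104),1),(f,T(501,203),(0,0,104),1)/(f,T(215,197),(-186,0,80),1),(f,T(499,205),(0,0,80),1)/; s/(g,S(457,218),(0,0,104),1),//' fit.py; cat >> fit.py <<'E'
print(f"fence world x at stand x -140: {w(p,(-140,0,80),1)}, yaw {p[2]}")
t=readout.sense();from scipy.spatial.transform import Rotation as Ro
Rt=Ro.from_rotvec(t['tool_rot']);print('tool axes\n',Rt.as_matrix().round(3))
# desired: z down, tool y along stand x (closing axis along stand x)
for sg in(1,-1):
    y=sg*np.array([c,s,0]);z=np.array([0,0,-1]);x=np.cross(y,z);Rd=Ro.from_matrix(np.c_[x,y,z]);print(sg,'turn/pi',((Rt.inv()*Rd).as_rotvec()/np.pi).round(4))
E
python3 fit.py
```

```text
stand [ 0.59399558 -0.07932222 -1.60297253  0.05742076] 
 [[-0.1, 0.7], [-0.5, -0.6], [0.4, -1.8], [1.0, -1.7], [0.1, -0.2], [1.0, 0.9], [-1.0, -0.1], [-1.0, -0.3], [-0.1, -0.5], [-0.8, -0.6]]
block [[-158.9, -8.5], [-127.7, -2.2], [-117.2, -51.7], [-147.4, -59.1]] [-137.8  -30.4] fence 57.42075963126042
((313.947998046875, 219.03860473632812), (29.601430892944336, 19.348098754882812), 79.99201965332031) [[-161.6, -9.5], [-126.6, -1.7], [-115.1, -55.8], [-149.7, -63.5]]
fence world x at stand x -140: [0.65589051 0.05875806 0.08      ], yaw -1.6029725328360571
tool axes
 [[ 0.943  0.332 -0.   ]
 [ 0.332 -0.943  0.   ]
 [ 0.    -0.    -1.   ]]
1 turn/pi [-0.     -0.      0.1181]
-1 turn/pi [ 0.     -0.     -0.8819]
```

>>> step_arm(rows="0.1 -0.1 0 0 0 0; 0.22 -0.22 0 0 0 0; 0.34 -0.35 0 0 0 0; 0.46 -0.48 0 0 0 0; 0.58 -0.61 0 0 0 0; 0.7 -0.74 0 0 0 0; 0.8 -0.87 0 0 0 0; 0.9 -1 0 0 0 0; 0.9 -1 0 0 0 0", gripper=-1)

```text
clock: 2.15
position: [0.33, -0.3829, 0.2058]
tool_rot: [-3.094, -0.538, -0.002]
wrist_force: [1.6, -0.7, 0.3]
width: 0.4
grasp_force: 0.0
```

>>> step_arm(rows="0.1 -0.1 0 0 0 0; 0.22 -0.22 0 0 0 0; 0.34 -0.35 0 0 0 0; 0.46 -0.48 0 0 0 0; 0.58 -0.61 0 0 0 0; 0.7 -0.74 0 0 0 0; 0.8 -0.87 0 0 0 0; 0.9 -1 0 0 0 0; 0.9 -1 0 0 0 0")

```text
clock: 2.9
position: [0.4328, -0.1343, 0.2059]
tool_rot: [-3.094, -0.539, -0.002]
wrist_force: [0.1, 0.8, 0.3]
width: 0.006
grasp_force: 0.0
```

>>> step_arm(rows="0.1 -0.1 0 0 0 0.02; 0.2 -0.22 0 0 0 0.04; 0.3 -0.34 0 0 0 0.06; 0.4 -0.46 0 0 0 0.08; 0.5 -0.58 0 0 0 0.1; 0.6 -0.7 0 0 0 0.118; 0.7 -0.78 0 0 0 0.118; 0.72 -0.8 0 0 0 0.118; 0.72 -0.8 0 0 0 0.118; 0.72 -0.8 0 0 0 0.118")

```text
clock: 3.73
position: [0.5133, 0.0583, 0.2053]
tool_rot: [3.141, -0.05, -0.001]
wrist_force: [-0.1, -0.1, 0.8]
width: 0.007
grasp_force: 0.0
```

>>> step_arm(rows="0 0 0.1 0 0 0; 0 0 0.2 0 0 0; 0 0 0.3 0 0 0; 0 0 0.4 0 0 0; 0 0 0.48 0 0 0; 0 0 0.54 0 0 0; 0 0 0.58 0 0 0; 0 0 0.595 0 0 0; 0 0 0.595 0 0 0; 0 0 0.595 0 0 0; 0 0 0.595 0 0 0")

```text
clock: 4.65
position: [0.5141, 0.0591, 0.0873]
tool_rot: [-3.141, 0.05, -0.002]
wrist_force: [0.6, 0.2, -0.2]
width: 0.006
grasp_force: 0.0
```

```bash
cat >> h.py <<'E'
p=np.load('p.npy')
def st(X):
    c,s=np.cos(p[2]),np.sin(p[2]);d=np.array(X)[:2]-p[:2];return (np.array([c*d[0]+s*d[1],-s*d[0]+c*d[1]])*1000).round(1)
def crop(n):
    f=eyes.grab_frame('top')['img'][130:270,270:430,::-1];g=eyes.grab_frame('side')['img'][150:290,230:390,::-1]
    cv2.imwrite(f'pics/{n}.png',cv2.resize(np.hstack([f,g]),None,fx=2.5,fy=2.5,interpolation=cv2.INTER_CUBIC))
    s=readout.sense();print(st(s['position']),s['position'].round(4),s['wrist_force'].round(2),s['clock'])
E
python3 -c "
from h import *
crop('a1')"
```

```text
[-135.8  -84.4] [0.514  0.0591 0.0872] [-0.54 -0.48 -0.14] 4.75
```

View pics/a1.png

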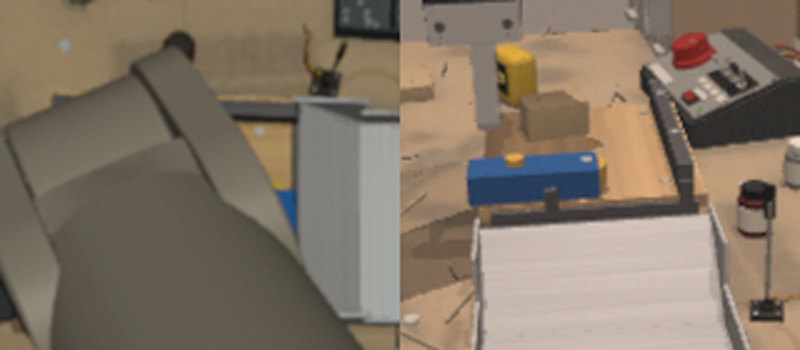

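The side view shows the finger just beyond the offcut's outer end, with clearance; the top view is blocked by the arm. I'll push it towards the fence.

>>> step_arm(rows="0.02 0 0 0 0 0; 0.04 0 0 0 0 0; 0.06 0 0 0 0 0; 0.08 0 0 0 0 0; 0.1 0 0 0 0 0; 0.12 0 0 0 0 0; 0.14 0 0 0 0 0; 0.16 0 0 0 0 0; 0.18 0 0 0 0 0; 0.2 0 0 0 0 0; 0.22 0 0 0 0 0; 0.24 0 0 0 0 0; 0.26 0 0 0 0 0; 0.28 0 0 0 0 0; 0.3 0 0 0 0 0; 0.31 0 0 0 0 0; 0.31 0 0 0 0 0; 0.31 0 0 0 0 0")

```text
clock: 6.25
position: [0.5755, 0.0571, 0.0864]
tool_rot: [-3.141, 0.05, 0.0]
wrist_force: [-1.0, 0.8, -0.0]
width: 0.004
grasp_force: 0.0
```

```bash
python3 -c "
from h import *
crop('a2')"
```

```text
[-135.7  -23. ] [0.5754 0.0571 0.0865] [ 0.32 -0.69 -0.27] 6.35
```

View pics/a2.png

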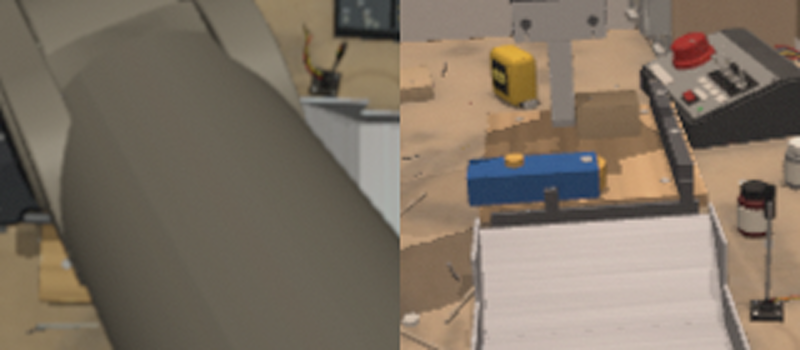

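The side view shows the offcut flat against the finger and nearly square, about 20 mm from the fence. I'll approach slowly.

>>> step_arm(rows="0.01 0 0 0 0 0; 0.02 0 0 0 0 0; 0.03 0 0 0 0 0; 0.04 0 0 0 0 0; 0.05 0 0 0 0 0; 0.055 0 0 0 0 0; 0.06 0 0 0 0 0; 0.065 0 0 0 0 0; 0.07 0 0 0 0 0; 0.075 0 0 0 0 0; 0.08 0 0 0 0 0; 0.08 0 0 0 0 0")

```text
clock: 7.35
position: [0.5915, 0.0566, 0.0865]
tool_rot: [-3.141, 0.05, 0.001]
wrist_force: [-1.2, -0.0, -1.3]
width: 0.007
grasp_force: 0.6
```

>>> step_arm(rows="0.003 0 0 0 0 0; 0.006 0 0 0 0 0; 0.009 0 0 0 0 0; 0.009 0 0 0 0 0")

```text
clock: 7.68
position: [0.5916, 0.0565, 0.0863]
tool_rot: [3.141, -0.05, -0.005]
wrist_force: [-12.5, 0.1, 8.9]
width: 0.006
grasp_force: 6.1
```

>>> step_arm(rows="-0.002 0 0 0 0 0; -0.002 0 0 0 0 0; -0.002 0 0 0 0 0")

```text
clock: 7.93
position: [0.5916, 0.0565, 0.0863]
tool_rot: [3.141, -0.05, -0.004]
wrist_force: [-10.0, 0.7, 5.4]
width: 0.002
grasp_force: 4.6
```

>>> step_arm(rows="-0.002 0 0 0 0 0; -0.002 0 0 0 0 0; -0.002 0 0 0 0 0; -0.002 0 0 0 0 0; -0.002 0 0 0 0 0; -0.002 0 0 0 0 0; -0.002 0 0 0 0 0; -0.002 0 0 0 0 0; -0.002 0 0 0 0 0; -0.002 0 0 0 0 0; -0.002 0 0 0 0 0; -0.002 0 0 0 0 0; -0.002 0 0 0 0 0; -0.002 0 0 0 0 0")

```text
clock: 9.1
position: [0.5915, 0.0565, 0.0862]
tool_rot: [3.141, -0.05, -0.003]
wrist_force: [-6.4, 0.0, 3.4]
width: 0.004
grasp_force: 3.2
```

```bash
python3 -c "
from h import *
crop('a3')"
```

```text
[-135.6   -6.8] [0.5915 0.0565 0.0863] [-6.65  0.37  1.98] 9.2
```

View pics/a3.png

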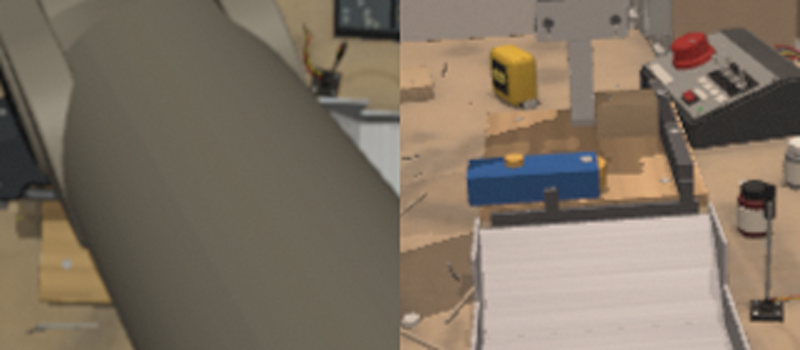

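The side view shows the offcut flush on the fence. It was held about 1.5 s at 6–10 N, and the fence face is at stand y≈53. Next I retreat, lift, and check the joints.

>>> step_arm(rows="-0.02 0 0 0 0 0; -0.05 0 0 0 0 0; -0.1 0 0 0 0 0; -0.1 0 -0.05 0 0 0; -0.1 0 -0.15 0 0 0; -0.1 0 -0.25 0 0 0; -0.1 0 -0.32 0 0 0; -0.1 0 -0.32 0 0 0; -0.1 0 -0.32 0 0 0")

```text
clock: 9.95
position: [0.573, 0.0572, 0.1517]
tool_rot: [-3.141, 0.05, -0.003]
wrist_force: [-0.3, -0.7, -0.4]
width: 0.002
grasp_force: 0.0
```

```bash
python3 - <<'E'
from h import *
s=readout.sense();print(s['joint_positions'].round(2),st(s['position']),s['position'].round(4),s['clock'])
f=eyes.grab_frame('side')
for r in eyes.outline_of('side','offcut')[:2]:
    m=r['mask'].astype(np.uint8);print(r['p'],m.sum(),cv2.boundingRect(m))
    h,w0=np.nonzero(m); 
    for u in range(w0.min()+2,w0.max()-1,3):
        v=h[w0==u];print(u,v.min(),v.max(),st(onz(f,(u,v.max()+.5),.08)),st(onz(f,(u,v.min()-.5),.111)))
E
```

```text
[ 0.12  0.35 -0.41  1.87  0.17  0.96 -1.96] [-135.8  -25.4] [0.573  0.0572 0.1517] 9.95
0.71 485 (307, 186, 27, 20)
309 187 205 [-117.7    7.6] [-146.9   10.6]
312 187 205 [-116.7   13.7] [-145.9   16.8]
315 187 204 [-121.2   20.2] [-144.9   23. ]
318 187 204 [-120.2   26.4] [-143.8   29.3]
321 187 204 [-119.3   32.5] [-142.8   35.5]
324 186 205 [-112.9   38.1] [-148.    42.3]
327 186 205 [-112.    44.2] [-147.    48.5]
330 186 204 [-116.4   50.9] [-145.9   54.8]
0.59 237 (365, 222, 12, 23)
367 224 243 [63.3 92.8] [51.4 94.7]
370 222 244 [67.5 97. ] [ 44.3 101.2]
373 222 244 [ 68.2 101.9] [ 45.1 106.2]
```

>>> step_arm(rows="0 -0.06 0 0 0 -0.04; 0 -0.12 0 0 0 -0.08; 0.03 -0.18 0 0 0 -0.12; 0.08 -0.21 0 0 0 -0.16; 0.14 -0.21 0 0 0 -0.2; 0.2 -0.21 0 0 0 -0.24; 0.237 -0.21 0 0 0 -0.28; 0.237 -0.21 0 0 0 -0.32; 0.237 -0.21 0 0 0 -0.36; 0.237 -0.21 0 0 0 -0.4; 0.237 -0.21 0 0 0 -0.44; 0.237 -0.21 0 0 0 -0.48; 0.237 -0.21 0 0 0 -0.5; 0.237 -0.21 0 0 0 -0.5; 0.237 -0.21 0 0 0 -0.5; 0.237 -0.21 0 0 0 -0.5")

```text
clock: 11.38
position: [0.621, 0.0975, 0.15]
tool_rot: [-2.259, -2.182, 0.001]
wrist_force: [0.6, -0.4, -0.6]
width: 0.008
grasp_force: 0.0
```

```bash
python3 - <<'E'
from h import *
s=readout.sense();print(s['joint_positions'].round(2),st(s['position']),s['tool_rot'].round(4),s['clock'])
crop('a4')
E
```

```text
[ 0.28  0.5  -0.72  1.73  0.37  1.05 -0.6 ] [-177.6   21.3] [-2.2594e+00 -2.1819e+00  8.0000e-04] 11.3833
[-177.8   21.5] [0.6212 0.0977 0.1503] [ 0.2  -0.39 -0.01] 11.4833
```

View pics/a4.png

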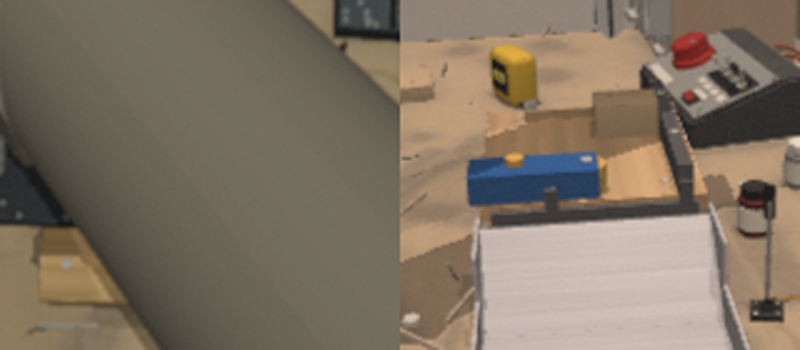

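The offcut is still square on the fence. I'll descend behind it.

>>> step_arm(rows="0.01 0 0.05 0 0 0; 0.01 0 0.12 0 0 0; 0.01 0 0.2 0 0 0; 0.01 0 0.26 0 0 0; 0.01 0 0.3 0 0 0; 0.01 0 0.322 0 0 0; 0.01 0 0.322 0 0 0; 0.01 0 0.322 0 0 0")

```text
clock: 12.15
position: [0.6214, 0.0998, 0.0862]
tool_rot: [-2.257, -2.186, -0.0]
wrist_force: [-0.1, -0.6, -0.4]
width: 0.005
grasp_force: 0.0
```

>>> step_arm(rows="-0.02 0 0 0 0 0; -0.04 0 0 0 0 0; -0.06 0 0 0 0 0; -0.075 0 0 0 0 0; -0.09 0 0 0 0 0; -0.105 0 0 0 0 0; -0.12 0 0 0 0 0; -0.135 0 0 0 0 0; -0.15 0 0 0 0 0; -0.16 0 0 0 0 0; -0.17 0 0 0 0 0; -0.18 0 0 0 0 0")

```text
clock: 13.15
position: [0.6202, 0.0635, 0.0861]
tool_rot: [-2.257, -2.186, -0.0]
wrist_force: [0.1, -0.2, -0.3]
width: 0.004
grasp_force: 0.1
```

>>> step_arm(rows="-0.015 0 0 0 0 0; -0.03 0 0 0 0 0; -0.045 0.001 0 0 0 0; -0.06 0.001 0 0 0 0; -0.075 0.001 0 0 0 0; -0.09 0.002 0 0 0 0; -0.105 0.002 0 0 0 0; -0.12 0.002 0 0 0 0; -0.135 0.003 0 0 0 0; -0.15 0.003 0 0 0 0; -0.165 0.003 0 0 0 0; -0.18 0.004 0 0 0 0; -0.195 0.004 0 0 0 0; -0.21 0.004 0 0 0 0; -0.225 0.005 0 0 0 0; -0.24 0.005 0 0 0 0; -0.255 0.005 0 0 0 0; -0.27 0.005 0 0 0 0; -0.28 0.005 0 0 0 0; -0.28 0.005 0 0 0 0")

```text
clock: 14.82
position: [0.6194, 0.007, 0.0861]
tool_rot: [2.257, 2.185, -0.0]
wrist_force: [0.1, -0.0, -0.7]
width: 0.008
grasp_force: 0.0
```

```bash
python3 - <<'E'
from h import *
crop('a5')
E
```

```text
[-87.7  22.6] [0.6194 0.0076 0.0861] [ 0.06  0.71 -0.12] 14.9167
```

View pics/a5.png

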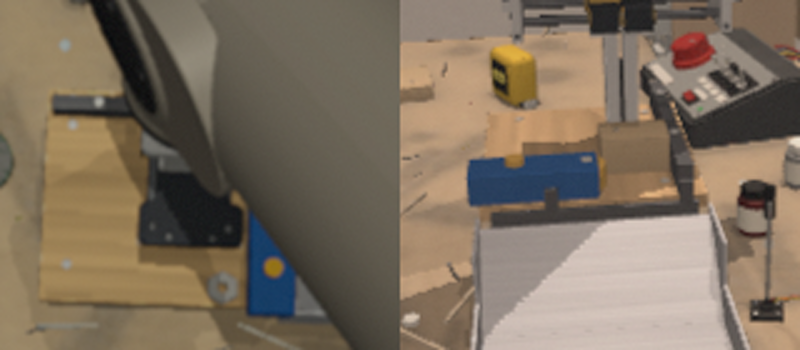

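The side view shows the offcut square on the fence just before the gate, with the roller visible at its left corner; the nut is unmoved. I'll enter the gate slowly.

>>> step_arm(rows="-0.01 0 0 0 0 0; -0.02 0 0 0 0 0; -0.03 0 0 0 0 0; -0.04 0 0 0 0 0; -0.05 0 0 0 0 0; -0.06 0 0 0 0 0; -0.07 0 0 0 0 0; -0.08 0 0 0 0 0; -0.088 0 0 0 0 0; -0.096 0 0 0 0 0; -0.104 0 0 0 0 0; -0.112 0 0 0 0 0; -0.12 0 0 0 0 0")

```text
clock: 16.0
position: [0.6187, -0.0162, 0.0862]
tool_rot: [-2.256, -2.186, -0.001]
wrist_force: [0.1, 2.7, 1.2]
width: 0.004
grasp_force: 1.3
```

>>> step_arm(rows="-0.006 0 0 0 0 0; -0.012 0 0 0 0 0; -0.018 0 0 0 0 0; -0.024 0 0 0 0 0; -0.03 0 0 0 0 0; -0.036 0 0 0 0 0")

```text
clock: 16.5
position: [0.6184, -0.0237, 0.0861]
tool_rot: [2.257, 2.186, 0.0]
wrist_force: [1.1, 1.6, 0.5]
width: 0.001
grasp_force: 1.1
```

>>> step_arm(rows="-0.01 0 0 0 0 0; -0.02 0 0 0 0 0; -0.03 0 0 0 0 0; -0.04 0 0 0 0 0; -0.05 0 0 0 0 0; -0.06 0 0 0 0 0; -0.07 0 0 0 0 0; -0.08 0 0 0 0 0; -0.09 0 0 0 0 0; -0.1 0 0 0 0 0; -0.11 0 0 0 0 0; -0.12 0 0 0 0 0")

```text
clock: 17.5
position: [0.6176, -0.0477, 0.0861]
tool_rot: [-2.257, -2.186, -0.0]
wrist_force: [1.7, 2.9, 0.0]
width: 0.006
grasp_force: 1.0
```

```bash
python3 - <<'E'
from h import *
crop('a6')
E
```

```text
[-32.   22.5] [ 0.6175 -0.0481  0.086 ] [-0.3   0.05  0.06] 17.6
```

View pics/a6.png

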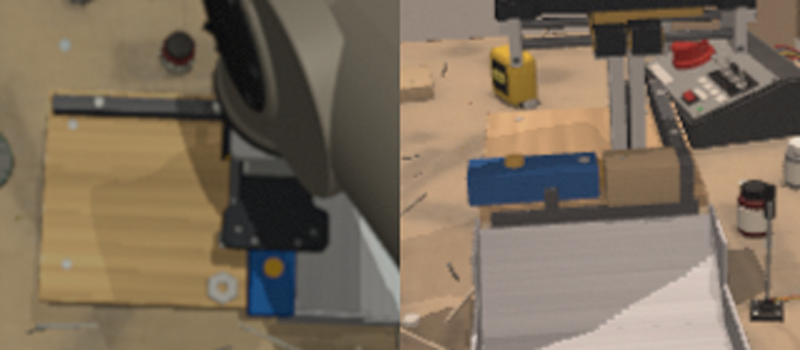

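The offcut is square in the passage and its leading end is over the edge. I'll push it on and off.

>>> step_arm(rows="-0.01 0 0 0 0 0; -0.02 0 0 0 0 0; -0.03 0 0 0 0 0; -0.04 0 0 0 0 0; -0.05 0 0 0 0 0; -0.06 0 0 0 0 0; -0.07 0 0 0 0 0; -0.08 0 0 0 0 0; -0.09 0 0 0 0 0; -0.1 0 0 0 0 0; -0.11 0 0 0 0 0; -0.12 0 0 0 0 0; -0.13 0 0 0 0 0; -0.14 0 0 0 0 0; -0.15 0 0 0 0 0; -0.16 0 0 0 0 0; -0.17 0 0 0 0 0; -0.18 0 0 0 0 0; -0.18 0 0 0 0 0; -0.18 0 0 0 0 0")

```text
clock: 19.27
position: [0.6165, -0.0836, 0.0861]
tool_rot: [-2.257, -2.185, -0.0]
wrist_force: [-0.2, -0.5, -0.9]
width: 0.007
grasp_force: 0.0
```

```bash
python3 - <<'E'
from h import *
crop('a7')
E
```

```text
[ 3.4 22.6] [ 0.6165 -0.0834  0.0861] [-0.21 -0.38 -0.39] 19.3667
```

View pics/a7.png

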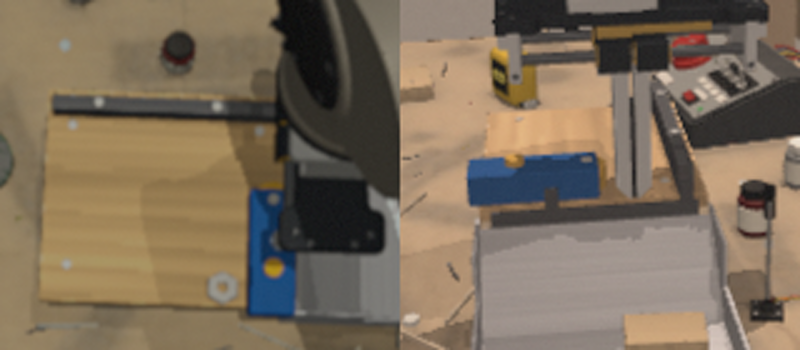

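The offcut has dropped and lies in the tray (side crop ≈(665,330)). I'll raise the tool clear and do a final check.

>>> step_arm(rows="0 0 -0.05 0 0 0; 0 0 -0.15 0 0 0; 0 0 -0.3 0 0 0; 0 0 -0.45 0 0 0; 0 0 -0.6 0 0 0; 0 0 -0.65 0 0 0; 0 0 -0.65 0 0 0; 0 0 -0.65 0 0 0; 0 0 -0.65 0 0 0; 0 0 -0.65 0 0 0; 0 0 -0.65 0 0 0; 0 0 -0.65 0 0 0")

```text
clock: 20.37
position: [0.6162, -0.0834, 0.2153]
tool_rot: [-2.256, -2.185, 0.001]
wrist_force: [-0.1, 0.5, 0.1]
width: 0.005
grasp_force: 0.0
```

```bash
python3 - <<'E'
from h import *
f=eyes.grab_frame('side');cv2.imwrite('pics/end.png',cv2.resize(f['img'][150:350,190:456,::-1],None,fx=2,fy=2))
for r in eyes.outline_of('side','offcut')[:2]: print(r['p'],r['location'],st(onz(f,r['location'],.03)))
E
```

```text
0.83 [335.0, 284.6] [101.7  33.8]
```

View pics/end.png

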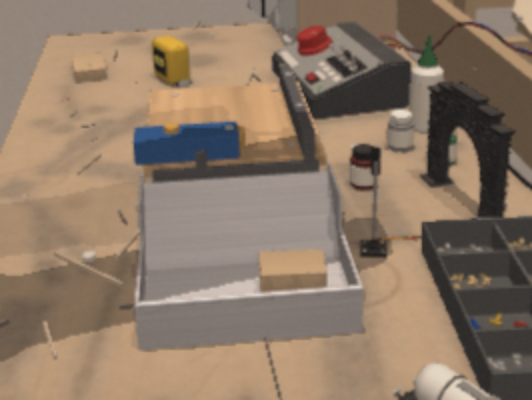

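The offcut is at rest in the tray (≈(293,270)), the jar and signal are untouched, and the arm is clear.

```bash
python3 -c "
from station import hand_in
print(hand_in())"
```

```text
the job is handed in; nothing more can be done
None
```

The offcut was pressed square against the fence, slid through the gate and dropped into the tray. The hold was about 1.5 s at 6–10 N after a brief 12.5 N peak, and the job was handed in at about 20 s. The nut, jar and signal looked unmoved in the pictures; the tin, which the arm stayed well away from, was not rechecked at the end.

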